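Set out the tasting place

TASK

Set out the tasting place on the steel table: stand the sample jar in the wide collar and the salt shaker in the narrow one, and lay the fork and the teaspoon each on the white board that bears its own outline, head on the head of the outline. Everything stands or lies squarely in its place and is let go; leave the glass and the timer where they are.

Things in the scene. Friction and masses are not known exactly. Their poses are not given: they have to be found in the camera images.
- sample_jar: Small closed glass jar with grey screw lid (fixed) and brown contents, 62 mm across, 75 mm tall, 0.14 to 0.28 kg. Loose, standing upright. Grasp round the body, about 45 mm above its foot. Its origin is the centre of its underside, z up its axis; its yaw does not matter.
- salt_shaker: Slim salt shaker with a grey domed top, 44 mm across, 90 mm tall, about 0.1 kg. Loose, standing upright; grasp about 50 mm above its foot. Its origin is the centre of its underside, z up its axis; its yaw does not matter.
- fork: Plain steel table fork, 196 mm long, 27 mm wide, 13 mm high, 0.04 kg, loose, flat on the table, tines pointing away from the robot within about 20 degrees. Origin: middle of its length and width, on its underside; x points along it from the handle to the tines, z up. Grasp across its middle, fingertips close to the table; it fills the fingers there like a solid bar 20 to 27 mm wide.
- teaspoon: Plain steel teaspoon, 132 mm long, 26 mm wide, 9 mm high, 0.02 kg, loose, flat on the table, bowl pointing away from the robot within about 20 degrees. Origin: middle of its length and width, on its underside; x points along it from the handle to the bowl, z up. Grasp across its middle, fingertips close to the table; it fills the fingers there like a solid bar 15 to 26 mm wide.
- wide_collar: The larger round steel cup-like collar with a dark floor, fixed to the table: inside 78 mm across, outside 86 mm, wall 14 mm high, its floor 4 mm above the table. Origin: centre of its underside, on the table. For the sample jar.
- narrow_collar: The smaller round steel cup-like collar with a dark floor, fixed to the table: inside 60 mm across, outside 68 mm, wall 14 mm high, its floor 4 mm above the table. Origin: centre of its underside, on the table. For the salt shaker.
- fork_board: The longer white board, 248 x 60 mm and 6 mm thick, flat, fixed to the table, with a flush dark fork outline and an eyelet at the handle end. Origin: centre of the board, on the table (board top 6 mm above). The middle of the outline lies 18 mm from it along x. x points along the outline from its handle to its tines, away from the robot within about 20 degrees.
- spoon_board: The shorter white board, 186 x 60 mm and 6 mm thick, flat, fixed to the table, with a flush dark teaspoon outline and an eyelet at the handle end. Origin: centre of the board, on the table (board top 6 mm above). The middle of the outline lies 18 mm from it along x. x points along the outline from its handle to its bowl, away from the robot within about 20 degrees.
- tumbler_2: Bystander: the nearest of the empty drinking glasses behind the work, 67 mm across, 95 mm tall, loose. Leave alone. Its origin is the centre of its underside, z up its axis; its yaw does not matter.
- kitchen_timer: Bystander: round kitchen timer behind the work, 66 mm across, 57 mm tall, loose. Leave alone. Its origin is the centre of its underside, z up its axis; its yaw does not matter.
Not all that is in view belongs to the job. What is shaped like the teaspoon but orange is not meant. What is shaped like the sample_jar but yellow is not meant.

How it is judged (in metres and radians):
At the end, for the whole second after the job is handed in: Jar upright in the wide collar, shaker in the narrow one (on the floor, within 12 mm of centre, 0.13 rad of upright); fork and teaspoon flat on their own boards, middles within 15 mm of the outline's along and across, within 0.2 rad, head on head; all at rest and let go (horizontal distance between sample_jar and wide_collar below 0.012 m and z of sample_jar in the frame of wide_collar between 0.001 and 0.008 m and angle between each of sample_jar, salt_shaker's own z axis and vertical below 0.13 rad and linear speed of each of sample_jar, salt_shaker, fork, teaspoon below 0.02 m/s and horizontal distance between salt_shaker and narrow_collar below 0.012 m and z of salt_shaker in the frame of narrow_collar between 0.001 and 0.008 m and x of fork_board in the frame of fork between -0.033 and -0.003 m and y of fork_board in the frame of fork between -0.015 and 0.015 m and angle between the x axis of fork and the x axis of fork_board, either way round below 0.2 rad and z of fork in the frame of fork_board between 0.003 and 0.011 m and angle between each of fork, teaspoon's own z axis and vertical below 0.15 rad and x of spoon_board in the frame of teaspoon between -0.033 and -0.003 m and y of spoon_board in the frame of teaspoon between -0.015 and 0.015 m and angle between the x axis of teaspoon and the x axis of spoon_board, either way round below 0.2 rad and z of teaspoon in the frame of spoon_board between 0.003 and 0.011 m); the robot touches nothing.
It fails at once if the glass is displaced by more than 25 mm (distance of tumbler_2 from where it was at the start of the episode above 0.025 m).
It fails at once if the timer is displaced by more than 25 mm (distance of kitchen_timer from where it was at the start of the episode above 0.025 m).
It also fails if it takes over 120 s, if anything falls off the work surface, if the arm or the gripper's body presses on something with over 40 N, if the wrist force passes 120 N, or if a joint passes its speed limit or range.

ROBOT

A 7-joint arm with a two-finger parallel gripper is mounted at the origin on a cart in front of the work surface, level with it; the furniture and walls round the work are solid. World frame = base frame: x ahead of the robot, y to its left, z up, the work surface at z = 0. Lengths are in mm, angles in rad, forces in N, time in s.
With the tool pointing down it reaches from about 425 to 825 mm from the base axis. Payload 3.6 kg.
Tool frame: the origin (TCP) lies between the finger pads; the fingertips stand manip.nose_length ahead of it and the grasp point (between the pads) lies 11 mm behind it (manip.nose_length is the distance from the TCP to the fingertips, in mm); z points along the fingers, y is the line along which they close (so a half turn about z gives the same grasp; the last joint's range is limited). The gripper opens to 93 mm and grips with 3 to 60 N. Pads are 15 mm wide; open, the fingers measure 128 mm over their backs; the gripper's body (75 mm by 188 mm) begins 65 mm behind the grasp point.
Start: joints at [-1.306, 0.615, -0.013, 1.423, 0.008, 1.103, -0.04], TCP at [186.957, 622.503, 226.64] pointing down, gripper open.
Joint ranges: [-3.12, 3.12], [-0.3, 2.06], [-1.34, 1.32], [0.26, 2.42], [-1.36, 4.5], [0.01, 1.98], [-2.84, 2.84]. Speed limits (rad/s): [2.79, 2.79, 3.14, 3.14, 3.14, 3.14, 3.14].

INTERFACE

Orientations are given as a unit quaternion [w, x, y, z].
In Python, from rig import get_state, eyes, ticket, manip gives the robot as it stands.
- The arm moves only by the tool apply_moves, never from a script. Its argument "deltas" is a list of rows, each an object with "rot": the turn, a rotation vector about the tool's x, y, z in degrees, a list of three; "slide": the shift along the tool's x, y, z in cm, a list of three; "jaw": the opening, from -1 (shut) to 1 (fully open). A call has 1 to 10 rows; each row shifts and turns the commanded pose from where the row before left it, along the tool's axes as they then stand; what a row does not reach is not made up. A row lasts 1/10 s, in which the tool goes at most 50 mm and 8.59 degrees, less where a joint would pass 70% of its speed; a pose out of reach is approached as far as the arm can. A call with a gripper value outside its range is refused whole. The fingers move at their own pace and stop on an object; "force" is the grip in N (left out, the last holds). Time passes only in rows, so rows that do not move let the fingers close. It gives the time, the measured TCP pose, the force, the opening and the grip force at its end, in the units of the state.
- get_state(): the state, without advancing time (a new reading comes with each control period).
- eyes.get_image(name): name is "scene" or "top" or "wrist"; returns a dict with "frame" (400x640x3 uint8, blue, green, red), "z_map" (400x640 float32, mm along the optical axis (not along the pixel's ray), 0 where there is no reading), "fx", "fy", "cx", "cy" (pixels), "R" (3x3) and "t" (3): a world point X has camera coordinates R X + t; the wrist camera has in their place "mount" (4x4, takes a point from camera to tool coordinates, whose origin is the TCP and whose axes are the flange's). Camera axes: x right, y down, z forward; pixel columns grow to the right and rows downward; lengths in mm; the calibration is good to about 2 mm. A picture is of the moment at which its call begins: read the wrist's pose just before it.
- ticket.job_done(): hands the job in; it is judged then, once.
The state is a dict: "t": time; "q": joint angles; "joint_velocities": joint speeds; "effort": joint torques, N m; "tcp_pos": TCP position; "ee_rot": TCP orientation; "contact_force": force on the tool from outside, world axes, zero at the start; "torque": the same for the moment, N m; "width": finger opening in mm; "grasp_force": force on a finger pad.
Only numpy, scipy, OpenCV 4.12 (cv2) and the standard library are available. Lean on these libraries where they do the work, as an engineer would, in place of code of your own. Each camera call takes 0.05 s, during which the arm holds its last target. There are 200 camera calls.

## Working session

There is one attempt and no reset: what is moved stays moved. The work goes in short steps, Python scripts to look and compute and a tool call to move; the robot and the scene stay as the last step left them, time stands still between calls to the robot, and variables do not carry over. Pictures are saved under pics/ and viewed, at most 17 in all, crops included, and the job is handed in when it is done.

Besides the shell and the picture viewer there is one more tool, called by a JSON object that holds its "api" and its "payload". apply_moves: Moves the arm, as the interface text tells. Its arguments: {"type":"object","properties":{"deltas":{"type":"array","items":{"type":"object","properties":{"rot":{"type":"array","items":{"type":"number"}},"slide":{"type":"array","items":{"type":"number"}},"jaw":{"type":"number"}}}},"force":{"type":"number"}},"required":["deltas"]}

```bash
ls; mkdir -p pics
cat > h.py <<'E'
import numpy as np,cv2
from rig import get_state,eyes,ticket,manip
def snap(n,f=None):
    s=get_state(); d=eyes.get_image(n)
    if f: cv2.imwrite('pics/'+f,d['frame'])
    return s,d
def ray2plane(d,uv,z,s=None):
    uv=np.atleast_2d(uv).astype(float)
    r=np.c_[(uv[:,0]-d['cx'])/d['fx'],(uv[:,1]-d['cy'])/d['fy'],np.ones(len(uv))]
    if 'R' in d:
        R=np.array(d['R']);o=-R.T@np.array(d['t']);w=r@R
    else:
        from scipy.spatial.transform import Rotation as Ro
        q=s['ee_rot'];T=Ro.from_quat([q[1],q[2],q[3],q[0]]).as_matrix();M=np.array(d['mount'])
        o=T@M[:3,3]+np.array(s['tcp_pos']);w=r@(T@M[:3,:3]).T
    return o+w*((z-o[2])/w[:,2])[:,None]
E
python3 - <<'E'
from h import *
s,d=snap('top','top.png');print(s,manip.nose_length,d['fx'],d['R'],d['t'])
s,d=snap('scene','scene.png')
np.set_printoptions(precision=2,suppress=True)
print(d['R'],d['t'])
E
```

```text
pics
{'t': 0.0, 'q': array([-1.30550062,  0.61591743, -0.01261624,  1.42489842,  0.00812016,
        1.10343217, -0.04041425]), 'joint_velocities': array([-6.71753669e-04,  4.41249339e-04, -5.21633686e-05, -1.60747127e-03,
        1.18887846e-03, -9.20720535e-04, -6.40253690e-05]), 'effort': array([-7.53513723e-05, -4.58933902e+01,  2.09225519e-01, -1.65743226e+01,
       -6.09681546e-02,  2.04419898e-02,  2.51382853e-04]), 'tcp_pos': array([186.75819823, 621.77198323, 225.48251457]), 'ee_rot': array([-1.61224205e-04,  1.45350367e-01,  9.89379389e-01, -1.29238032e-03]), 'contact_force': array([-0.85634009,  0.45097731, -1.26901383]), 'torque': array([-0.01901167, -0.00788465,  0.00849057]), 'grasp_force': 0.0, 'width': 92.87706326904731} 8.0 472.837969768997 [[ 0.00914185 -0.99994451 -0.00523399]
 [-0.98251734 -0.00800895 -0.18599876]
 [ 0.18594652  0.00684286 -0.98253604]] [  20.63183183  618.9556654  1101.07346633]
[[ 0.91 -0.41 -0.02]
 [-0.25 -0.51 -0.82]
 [ 0.33  0.75 -0.57]] [-520.55  210.98 1017.86]
```

View pics/top.png

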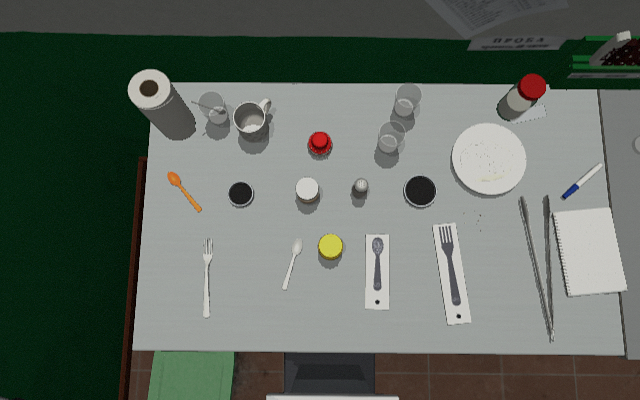

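View pics/scene.png

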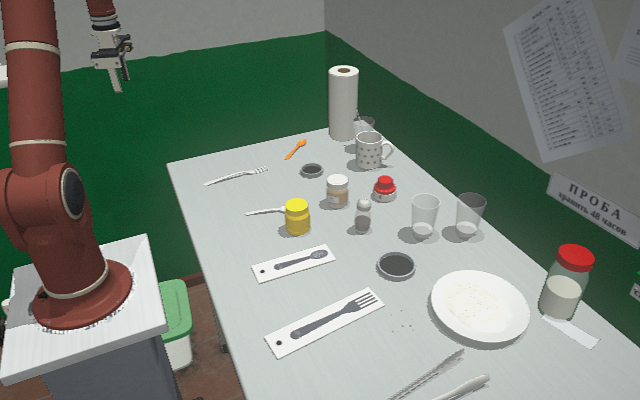

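Candidates (top view pixels):
- **Jar:** grey/white lid at (307,190), versus the yellow one at (330,246).
- **Shaker:** (360,186), versus the red-capped item at (320,143).
- **Teaspoon:** steel at (293,263), versus orange at (184,190) and the printed outline at (377,262).
- **Fork:** steel at (208,277), versus the printed outline at (450,265).
- **Collars:** wide at (420,190), narrow at (240,194).

I choose the grey-lidded jar, the steel cutlery and the slim shaker.

Run:
```python
from h import *
np.set_printoptions(precision=1,suppress=True)
s,d=snap('top');im=d['frame'];g=cv2.cvtColor(im,cv2.COLOR_BGR2GRAY);hsv=cv2.cvtColor(im,cv2.COLOR_BGR2HSV)
out=im.copy()
def big(mask,roi):
    x0,y0,x1,y1=roi;m=np.zeros_like(g);m[y0:y1,x0:x1]=mask[y0:y1,x0:x1].astype(np.uint8)*255
    c=max(cv2.findContours(m,cv2.RETR_EXTERNAL,cv2.CHAIN_APPROX_NONE)[0],key=cv2.contourArea)
    cv2.drawContours(out,[c],-1,(0,0,255),1);return c[:,0,:],m
print('table',np.median(g[200:330,250:290]),'lid',im[190,307],'shaker',im[183,360],'fork',g[285,204:213],'spoon',g[275,284:296])
bg=cv2.medianBlur(g,51)
for n,roi,z in(('wide',(398,170,442,215),5),('narrow',(222,175,258,212),5)):
    c,_=big(g<70,roi);p=ray2plane(d,c,z);(e,r)=cv2.minEnclosingCircle(p[:,:2].astype(np.float32));print(n,np.array(e),r)
for n,roi,z in(('jar',(290,172,325,212),75),('yellow',(312,228,350,265),75)):
    c,_=big((g>bg.astype(int)+15)|(hsv[...,1]>150),roi);p=ray2plane(d,c,z);(e,r)=cv2.minEnclosingCircle(p[:,:2].astype(np.float32));print(n,np.array(e),r)
for n,roi,z in(('fork',(195,230,222,325),5),('spoon',(278,232,307,295),4)):
    c,_=big(g>bg.astype(int)+12,roi);p=ray2plane(d,c,z)[:,:2].astype(np.float32);e,wh,a=cv2.minAreaRect(p);b=cv2.boxPoints((e,wh,a));print(n,np.array(e),wh,a,b.ravel())
for n,roi in(('spoonb',(355,228,398,315)),('forkb',(425,215,478,330))):
    c,_=big(g>bg.astype(int)+25,roi);p=ray2plane(d,c,6)[:,:2].astype(np.float32);e,wh,a=cv2.minAreaRect(p);print(n,np.array(e),wh,a)
for n,uv,z in(('shaker',(360,184),90),('tumbler',(392,150),0),('mug',(320,150),0),('plateleft',(452,158),10)):print(n,ray2plane(d,uv,z)[0],d['z_map'][uv[1],uv[0]])
cv2.imwrite('pics/c1.png',cv2.resize(out[130:330,190:480],None,fx=2.75,fy=2.75,interpolation=cv2.INTER_CUBIC))
```

```text
table 160.0 lid [195 200 201] shaker [198 203 203] fork [176 201 201 211  95 137 161 156 161] spoon [158 142 193 203 204 205 134 157 162 159 159 160]
wide [ 652.2 -224.5] 38.42183303833008
narrow [641.1 239.2] 29.312211990356445
jar [641.8  65.2] 27.118005752563477
yellow [498.8   6.7] 29.951234817504883
fork [428.  311.1] (192.13002014160156, 22.62869644165039) 3.220780849456787 [331.4 317.  332.7 294.4 524.5 305.2 523.2 327.8]
spoon [462.5 103.3] (20.7880916595459, 128.4012908935547) 72.49031066894531 [398.2 112.7 520.6  74.1 526.9  93.9 404.4 132.5]
spoonb [ 444.7 -109.7] (56.83292770385742, 184.0158233642578) 89.05097961425781
forkb [ 442.8 -295.1] (246.0443572998047, 57.995948791503906) 6.775747776031494
shaker [647.8 -63.5  90. ] 1135.5792
tumbler [ 759.7 -154.6    0. ] 1193.4342
mug [758.3  34.4   0. ] 1210.7994
plateleft [ 736.4 -308.3   10. ] 1217.1453
```

View pics/c1.png

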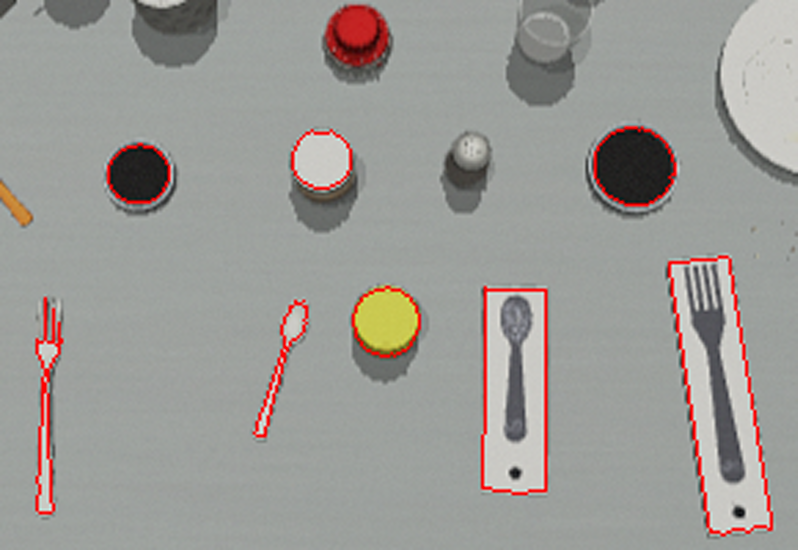

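The crop confirms the choices: grey lid jar, steel spoon, steel fork, both collars and both boards are outlined. Start with the fork: hover and take a close look.

```bash
cat >> h.py <<'E'
from scipy.spatial.transform import Rotation as Ro
def go(x,y,z,yaw,s=None):
    "yaw = world angle (deg) of tool y; prints turn first, then slide in the turned tool frame"
    s=s or get_state();q=s['ee_rot'];A=Ro.from_quat([q[1],q[2],q[3],q[0]])
    a=np.radians(yaw);Y=np.array([np.cos(a),np.sin(a),0]);Z=np.array([0,0,-1.]);B=np.c_[np.cross(Y,Z),Y,Z]
    print('rot',(A.inv()*Ro.from_matrix(B)).as_rotvec(degrees=True).round(2),'slide cm',(B.T@(np.array([x,y,z])-s['tcp_pos'])/10).round(2))
E
python3 - <<'E'
from h import *
go(410,310,200,93.2)
E
```

```text
rot [ -0.11  -0.02 -19.91] slide cm [-20.55 -32.4    2.58]
```

{"api": "apply_moves", "payload": {"deltas": [{"rot": [0,0,-6.7]},{"rot": [0,0,-6.7]},{"rot": [0,0,-6.5]}]}}

```text
invalid input at $.deltas[0]: expected keys rot, slide, jaw
```

{"api": "apply_moves", "payload": {"deltas": [{"slide": [-2.3,-3.6,0.3]},{"slide": [-2.3,-3.6,0.3]},{"slide": [-2.3,-3.6,0.3]},{"slide": [-2.3,-3.6,0.3]},{"slide": [-2.3,-3.6,0.3]},{"slide": [-2.3,-3.6,0.3]},{"slide": [-2.3,-3.6,0.3]},{"slide": [-2.3,-3.6,0.3]},{"slide": [-2.1,-3.6,0.2]},{"slide": [0,0,0],"jaw": 0.2}]}}

```text
invalid input at $.deltas[0]: expected keys rot, slide, jaw
```

Run:
```python
from h import *
s,d=snap('wrist','w1.png');print(s['tcp_pos'],s['ee_rot'],s['width'],d['mount'])
```

```text
[186.77943272 621.99568995 225.775903  ] [-1.31009453e-04  1.45338445e-01  9.89381548e-01 -9.34033467e-04] 92.94489242852414 [[-5.59156385e-04 -9.68813690e-01 -2.47789671e-01  6.80062151e+01]
 [ 9.99999682e-01 -4.00815895e-04 -6.89456827e-04 -1.77936154e-01]
 [ 5.68637174e-04 -2.47789978e-01  9.68813606e-01 -1.58429386e+02]
 [ 0.00000000e+00  0.00000000e+00  0.00000000e+00  1.00000000e+00]]
```

View pics/w1.png

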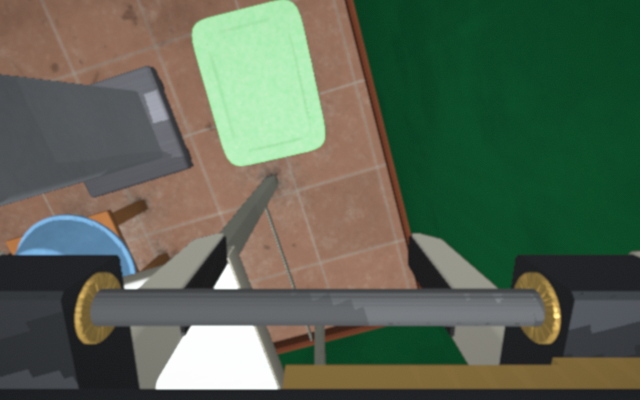

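Moves were refused for missing keys; the picture shows only the floor beside the table (fingers at (200,260) and (430,260)). Resend with all keys.

{"api": "apply_moves", "payload": {"deltas": [{"rot": [0,0,-6.7],"slide": [0,0,0],"jaw": 0.2},{"rot": [0,0,-6.7],"slide": [0,0,0],"jaw": 0.2},{"rot": [0,0,-6.5],"slide": [0,0,0],"jaw": 0.2}], "force": 20}}

```text
t: 0.5
tcp_pos: [186.9, 622.3, 226.3]
ee_rot: [-0.0, -0.03, 1.0, -0.0]
contact_force: [-0.9, -0.1, 0.1]
width: 73.5
grasp_force: 0.0
```

{"api": "apply_moves", "payload": {"deltas": [{"rot": [0,0,0],"slide": [-2.7,-3.6,0.3],"jaw": 0.2},{"rot": [0,0,0],"slide": [-2.7,-3.6,0.3],"jaw": 0.2},{"rot": [0,0,0],"slide": [-2.7,-3.6,0.3],"jaw": 0.2},{"rot": [0,0,0],"slide": [-2.7,-3.6,0.3],"jaw": 0.2},{"rot": [0,0,0],"slide": [-2.7,-3.6,0.3],"jaw": 0.2},{"rot": [0,0,0],"slide": [-2.7,-3.6,0.3],"jaw": 0.2},{"rot": [0,0,0],"slide": [-2.7,-3.6,0.3],"jaw": 0.2},{"rot": [0,0,0],"slide": [-2.7,-3.6,0.3],"jaw": 0.2},{"rot": [0,0,0],"slide": [-2.4,-3.6,0.2],"jaw": 0.2},{"rot": [0,0,0],"slide": [0,0,0],"jaw": 0.2}]}}

```text
t: 1.5
tcp_pos: [449.7, 304.4, 200.2]
ee_rot: [0.001, -0.021, 1.0, -0.003]
contact_force: [0.1, 0.0, -0.6]
width: 55.7
grasp_force: 0.0
```

Run:
```python
from h import *
s,d=snap('wrist','w2.png');print(s['tcp_pos'],s['ee_rot'],s['width'],s['q'])
```

```text
[449.65625417 304.43275343 200.162054  ] [ 0.00113194 -0.02118192  0.99977103 -0.00281487] 55.73451278334006 [-0.58479741  0.47911112 -0.08034614  1.76910687  0.05488821  0.89694821
  0.92270223]
```

View pics/w2.png

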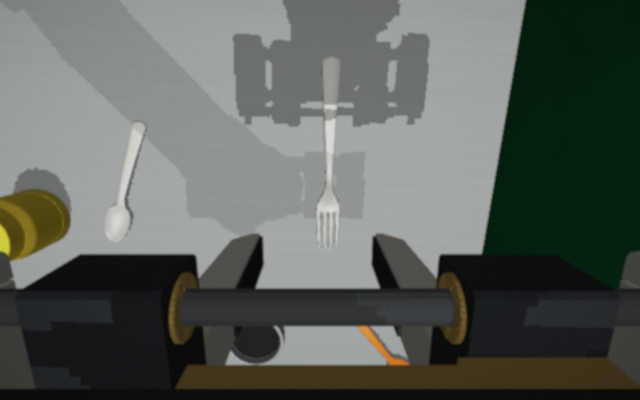

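Shown: fork from handle (331,57) to tines (328,249), spoon from handle (140,121) to bowl (116,242), yellow jar at (35,220).

Run:
```python
from h import *
np.set_printoptions(precision=1,suppress=True)
s,d=snap('wrist')
for n,a,b in(('fork',(331,57),(328,249)),('spoon',(140,121),(116.5,242))):
    p=ray2plane(d,[a,b],4,s)[:,:2];v=p[1]-p[0];print(n,p.ravel(),p.mean(0),np.linalg.norm(v),np.degrees(np.arctan2(v[1],v[0])))
go(428,310,60,93.2);go(428,310,11,93.2)
```

```text
fork [326.8 315.1 523.2 323. ] [425.  319.1] 196.4809405241327 2.2979488365108205
spoon [395.4 127.6 526.1  91.6] [460.7 109.6] 135.6062284713087 -15.405708601588572
rot [-0.  -0.  -0.2] slide cm [ 1.7 -0.  14.1]
rot [-0.  -0.  -0.2] slide cm [ 1.7 -0.  18.9]
```

{"api": "apply_moves", "payload": {"deltas": [{"rot": [0,0,0],"slide": [0.4,0.1,3.5],"jaw": 0.1},{"rot": [0,0,0],"slide": [0.4,0.1,3.5],"jaw": 0.1},{"rot": [0,0,0],"slide": [0.4,0,3.5],"jaw": 0.1},{"rot": [0,0,0],"slide": [0.4,0,3.5],"jaw": 0.1},{"rot": [0,0,0],"slide": [0,0,1.5],"jaw": 0.1},{"rot": [0,0,0],"slide": [0,0,1.5],"jaw": 0.1},{"rot": [0,0,0],"slide": [0,0,1.2],"jaw": 0.1},{"rot": [0,0,0],"slide": [0,0,0.6],"jaw": 0.1},{"rot": [0,0,0],"slide": [0,0,0],"jaw": 0.1},{"rot": [0,0,0],"slide": [0,0,0],"jaw": 0.1}]}}

```text
t: 2.6
tcp_pos: [428.6, 314.1, 13.1]
ee_rot: [0.0, -0.028, 1.0, 0.0]
contact_force: [-0.1, 0.6, 0.3]
width: 51.0
grasp_force: 0.0
```

Run:
```python
from h import *
s,d=snap('wrist','w3.png');s=get_state();print(s['tcp_pos'],s['width'],s['contact_force']);go(428,312,11,93.2,s)
```

```text
[428.79652058 313.99306545  13.3125602 ] 51.41435345158013 [-0.73465468  0.02797578  0.28498467]
rot [ 0.05  0.06 -0.  ] slide cm [ 0.09 -0.19  0.23]
```

View pics/w3.png

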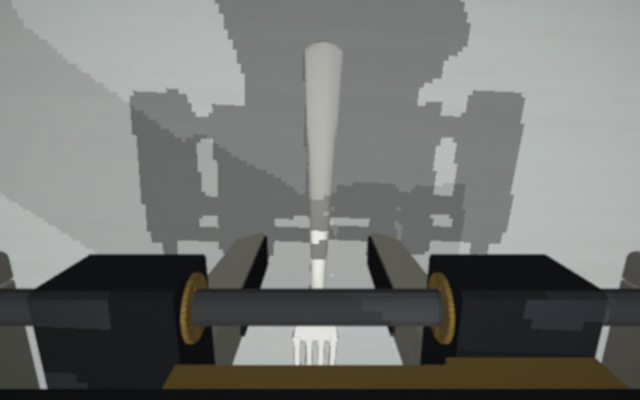

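Fork runs centrally between the fingers (shaft at (318,260), fingertips at 265 and 370). Lower 2 mm and close.

{"api": "apply_moves", "payload": {"deltas": [{"rot": [0,0,0],"slide": [0,0,0.25],"jaw": 0.1},{"rot": [0,0,0],"slide": [0,0,0],"jaw": -1},{"rot": [0,0,0],"slide": [0,0,0],"jaw": -1},{"rot": [0,0,0],"slide": [0,0,0],"jaw": -1},{"rot": [0,0,0],"slide": [0,0,0],"jaw": -1},{"rot": [0,0,0],"slide": [0,0,0],"jaw": -1},{"rot": [0,0,0],"slide": [0,0,0],"jaw": -1}], "force": 20}}

```text
t: 3.35
tcp_pos: [428.5, 313.5, 10.1]
ee_rot: [-0.0, -0.028, 1.0, 0.0]
contact_force: [0.5, -0.4, -0.2]
width: 21.3
grasp_force: 16.3
```

{"api": "apply_moves", "payload": {"deltas": [{"rot": [0,0,0],"slide": [0,0,-3],"jaw": -1},{"rot": [0,0,0],"slide": [0,0,-4],"jaw": -1},{"rot": [0,0,0],"slide": [0,0,-4],"jaw": -1},{"rot": [0,0,0],"slide": [0,0,-4],"jaw": -1},{"rot": [0,0,0],"slide": [0,0,0],"jaw": -1},{"rot": [0,0,0],"slide": [0,0,0],"jaw": -1}]}}

```text
t: 3.95
tcp_pos: [428.6, 313.5, 160.8]
ee_rot: [0.001, -0.028, 1.0, 0.0]
contact_force: [-1.1, -0.8, -0.8]
width: 21.0
grasp_force: 16.2
```

Run:
```python
from h import *
s=get_state();print(s['tcp_pos'],s['width'],s['grasp_force'])
# grasp kept: tool sat at x~428.5,y~314 on the fork middle (428.5,312)
go(461,-293,150,96.8,s);go(461,-293,18,96.8,s)
```

```text
[428.61692481 313.47262068 160.8362786 ] 20.972706545533157 16.225149080855772
rot [ 0.04  0.08 -3.62] slide cm [  3.97 -60.6    1.08]
rot [ 0.04  0.08 -3.62] slide cm [  3.97 -60.6   14.28]
```

{"api": "apply_moves", "payload": {"deltas": [{"rot": [0,0,-3.6],"slide": [0,0,0],"jaw": -1},{"rot": [0,0,0],"slide": [0.3,-4.3,0],"jaw": -1},{"rot": [0,0,0],"slide": [0.3,-4.3,0],"jaw": -1},{"rot": [0,0,0],"slide": [0.3,-4.3,0],"jaw": -1},{"rot": [0,0,0],"slide": [0.3,-4.3,0],"jaw": -1},{"rot": [0,0,0],"slide": [0.3,-4.3,0],"jaw": -1},{"rot": [0,0,0],"slide": [0.3,-4.3,0],"jaw": -1},{"rot": [0,0,0],"slide": [0.3,-4.3,0],"jaw": -1},{"rot": [0,0,0],"slide": [0.3,-4.3,0],"jaw": -1},{"rot": [0,0,0],"slide": [0.3,-4.3,0],"jaw": -1}]}}

```text
t: 4.95
tcp_pos: [445.9, -75.6, 158.5]
ee_rot: [-0.002, -0.059, 0.998, 0.0]
contact_force: [2.2, 0.0, -1.2]
width: 21.0
grasp_force: 16.2
```

{"api": "apply_moves", "payload": {"deltas": [{"rot": [0,0,0],"slide": [0.3,-4.3,0],"jaw": -1},{"rot": [0,0,0],"slide": [0.3,-4.3,0],"jaw": -1},{"rot": [0,0,0],"slide": [0.3,-4.3,0],"jaw": -1},{"rot": [0,0,0],"slide": [0.3,-4.3,0],"jaw": -1},{"rot": [0,0,0],"slide": [0,-0.4,0],"jaw": -1},{"rot": [0,0,0],"slide": [0,0,0],"jaw": -1},{"rot": [0,0,0],"slide": [0,0,0],"jaw": -1},{"rot": [0,0,0],"slide": [0,0,0],"jaw": -1}]}}

```text
t: 5.75
tcp_pos: [456.2, -247.9, 159.6]
ee_rot: [-0.001, -0.061, 0.998, 0.001]
contact_force: [0.4, 0.7, -0.2]
width: 21.2
grasp_force: 16.2
```

Run:
```python
from h import *
s,d=snap('wrist','w4.png');print(s['tcp_pos'],s['width'],s['grasp_force'])
go(461,-293,18,96.8,s)
```

```text
[ 456.2275201  -247.91300009  159.56069087] 21.154147497582112 16.22877181885997
rot [ 0.11 -0.07  0.17] slide cm [ 0.06 -4.53 14.16]
```

View pics/w4.png

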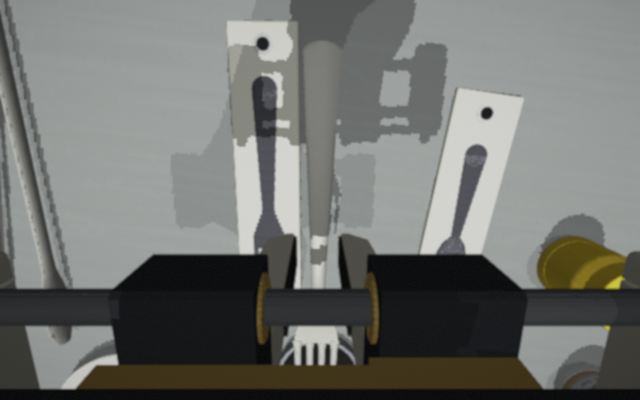

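Fork is held; the fork board is at left with eyelet (263,43), and the tool is 45 mm short of it. Shift and lower.

{"api": "apply_moves", "payload": {"deltas": [{"rot": [0,0,0],"slide": [0,-2.3,2],"jaw": -1},{"rot": [0,0,0],"slide": [0,-2.2,2],"jaw": -1},{"rot": [0,0,0],"slide": [0,0,3],"jaw": -1},{"rot": [0,0,0],"slide": [0,0,3],"jaw": -1},{"rot": [0,0,0],"slide": [0,0,2],"jaw": -1},{"rot": [0,0,0],"slide": [0,0,1.3],"jaw": -1},{"rot": [0,0,0],"slide": [0,0,0],"jaw": -1},{"rot": [0,0,0],"slide": [0,0,0],"jaw": -1},{"rot": [0,0,0],"slide": [0,0,0],"jaw": -1}]}}

```text
t: 6.7
tcp_pos: [462.5, -295.2, 28.4]
ee_rot: [0.001, -0.059, 0.998, -0.001]
contact_force: [-0.4, 0.4, -0.9]
width: 20.9
grasp_force: 16.2
```

Run:
```python
from h import *
s,d=snap('wrist','w5.png');print(s['tcp_pos'],s['width'],s['grasp_force'])
go(461,-293,17,96.8,s)
```

```text
[ 462.51256009 -295.22384994   28.37564273] 20.90811095218091 16.22920179128414
rot [-0.09  0.11  0.  ] slide cm [0.12 0.24 1.14]
```

View pics/w5.png

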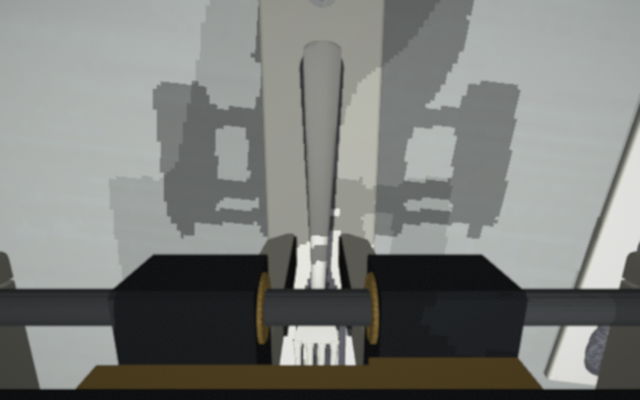

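The fork lies over its outline, centred on the board (edges at x=265 and 378, fork at 321). Set it down, release and rise.

{"api": "apply_moves", "payload": {"deltas": [{"rot": [0,0,0],"slide": [0.1,0.1,0.6],"jaw": -1},{"rot": [0,0,0],"slide": [0,0,0.5],"jaw": -1},{"rot": [0,0,0],"slide": [0,0,0],"jaw": -1},{"rot": [0,0,0],"slide": [0,0,0],"jaw": -0.1},{"rot": [0,0,0],"slide": [0,0,0],"jaw": -0.1},{"rot": [0,0,0],"slide": [0,0,0],"jaw": -0.1},{"rot": [0,0,0],"slide": [0,0,-2],"jaw": -0.1},{"rot": [0,0,0],"slide": [0,0,-4],"jaw": -0.1},{"rot": [0,0,0],"slide": [0,0,-4],"jaw": -0.1},{"rot": [0,0,0],"slide": [0,0,-4],"jaw": 0}]}}

```text
t: 7.75
tcp_pos: [460.1, -293.8, 157.4]
ee_rot: [-0.0, -0.059, 0.998, 0.0]
contact_force: [1.0, -1.2, -0.1]
width: 45.1
grasp_force: 0.0
```

Run:
```python
from h import *
go(464,104,110,73)
```

```text
rot [ 2.000e-02 -4.000e-02  2.379e+01] slide cm [11.26 38.16  4.74]
```

{"api": "apply_moves", "payload": {"deltas": [{"rot": [0,0,7.9],"slide": [0,0,0],"jaw": 0},{"rot": [0,0,7.9],"slide": [0,0,0],"jaw": 0},{"rot": [0,0,8],"slide": [0,0,0],"jaw": 0}]}}

```text
t: 8.05
tcp_pos: [460.4, -294.0, 156.6]
ee_rot: [0.0, 0.151, 0.989, -0.0]
contact_force: [-0.3, -0.7, -0.9]
width: 46.7
grasp_force: 0.0
```

{"api": "apply_moves", "payload": {"deltas": [{"rot": [0,0,0],"slide": [1.2,4.2,0.5],"jaw": 0},{"rot": [0,0,0],"slide": [1.2,4.2,0.5],"jaw": 0},{"rot": [0,0,0],"slide": [1.2,4.2,0.5],"jaw": 0},{"rot": [0,0,0],"slide": [1.2,4.2,0.5],"jaw": 0},{"rot": [0,0,0],"slide": [1.2,4.2,0.5],"jaw": 0},{"rot": [0,0,0],"slide": [1.2,4.2,0.5],"jaw": 0},{"rot": [0,0,0],"slide": [1.2,4.2,0.5],"jaw": 0},{"rot": [0,0,0],"slide": [1.2,4.2,0.5],"jaw": 0},{"rot": [0,0,0],"slide": [1.2,4.2,0.5],"jaw": 0},{"rot": [0,0,0],"slide": [0,0,0],"jaw": 0}]}}

```text
t: 9.05
tcp_pos: [467.0, 107.2, 110.6]
ee_rot: [-0.001, 0.142, 0.99, 0.002]
contact_force: [0.1, 0.2, 0.5]
width: 46.7
grasp_force: 0.0
```

Run:
```python
from h import *
snap('top');snap('top')
s=get_state();print(s['tcp_pos'],s['joint_velocities'].round(3)); go(464,104,60,73,s);go(464,104,11,73,s)
```

```text
[467.43705998 100.11679913 110.93719543] [ 0.048 -0.011  0.041  0.011  0.005  0.003  0.002]
rot [-0.02 -0.03  0.17] slide cm [0.44 0.27 5.09]
rot [-0.02 -0.03  0.17] slide cm [0.44 0.27 9.99]
```

{"api": "apply_moves", "payload": {"deltas": [{"rot": [0,0,0],"slide": [0.4,0.1,3],"jaw": 0},{"rot": [0,0,0],"slide": [0,0,2.5],"jaw": 0},{"rot": [0,0,0],"slide": [0,0,2],"jaw": 0},{"rot": [0,0,0],"slide": [0,0,1.2],"jaw": 0},{"rot": [0,0,0],"slide": [0,0,0],"jaw": 0},{"rot": [0,0,0],"slide": [0,0,0],"jaw": 0}]}}

```text
t: 9.75
tcp_pos: [464.7, 100.2, 24.6]
ee_rot: [0.0, 0.149, 0.989, -0.0]
contact_force: [0.2, 0.7, 0.8]
width: 46.6
grasp_force: 0.0
```

Run:
```python
from h import *
s,d=snap('wrist','w6.png');print(s['tcp_pos'],s['width'],s['contact_force'])
go(464,104,10.5,73,s)
```

```text
[464.73940012 100.24307888  24.5527369 ] 46.62339823179627 [0.1638592  0.67448396 0.79812417]
rot [-0.01  0.03 -0.11] slide cm [0.18 0.34 1.41]
```

View pics/w6.png

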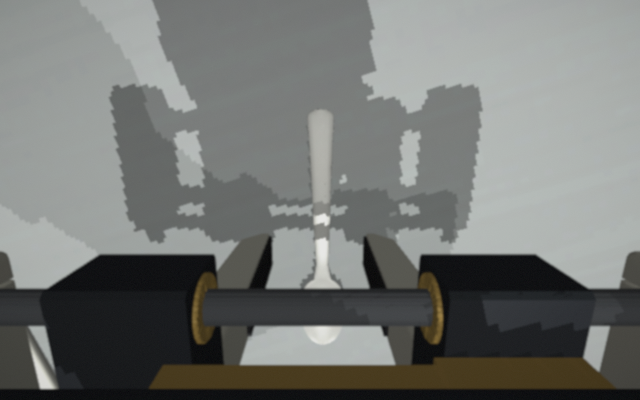

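Spoon runs from (320,112) to (322,344), centred between the fingertips (272 and 364). Lower and close.

Run:
```python
from h import *
s,d=snap('wrist')
p=ray2plane(d,[(320,110),(321.5,345)],4,s);print(p,p.mean(0),s['tcp_pos'])
```

```text
[[399.07264263 122.05243687   4.        ]
 [529.50060615  83.12337965   4.        ]] [464.28662439 102.58790826   4.        ] [464.97879759 100.59495616  24.89431867]
```

{"api": "apply_moves", "payload": {"deltas": [{"rot": [0,0,0],"slide": [0,0,0.8],"jaw": 0},{"rot": [0,0,0],"slide": [0,0,0.6],"jaw": 0},{"rot": [0,0,0],"slide": [0,0,0],"jaw": -1},{"rot": [0,0,0],"slide": [0,0,0],"jaw": -1},{"rot": [0,0,0],"slide": [0,0,0],"jaw": -1},{"rot": [0,0,0],"slide": [0,0,0],"jaw": -1},{"rot": [0,0,0],"slide": [0,0,0],"jaw": -1},{"rot": [0,0,0],"slide": [0,0,0],"jaw": -1}], "force": 20}}

```text
t: 10.65
tcp_pos: [464.4, 101.2, 10.3]
ee_rot: [0.0, 0.148, 0.989, 0.0]
contact_force: [-0.2, 0.2, -0.3]
width: 19.7
grasp_force: 20.0
```

{"api": "apply_moves", "payload": {"deltas": [{"rot": [0,0,0],"slide": [0,0,-3],"jaw": -1},{"rot": [0,0,0],"slide": [0,0,-4],"jaw": -1},{"rot": [0,0,0],"slide": [0,0,-4],"jaw": -1},{"rot": [0,0,0],"slide": [0,0,-4],"jaw": -1},{"rot": [0,0,0],"slide": [0,0,0],"jaw": -1},{"rot": [0,0,0],"slide": [0,0,0],"jaw": -1}]}}

```text
t: 11.25
tcp_pos: [464.4, 101.2, 160.7]
ee_rot: [0.001, 0.148, 0.989, 0.0]
contact_force: [-0.2, -0.6, -0.3]
width: 19.7
grasp_force: 20.0
```

Run:
```python
from h import *
s=get_state();print(s['tcp_pos'],s['width'],s['grasp_force'])
go(463,-110,150,89,s)
```

```text
[464.3787296  101.20926378 160.72970916] 19.690671990684976 19.964186650977354
rot [  0.04   0.08 -16.01] slide cm [ -0.23 -21.12   1.07]
```

Spoon held, grasped at its middle.

{"api": "apply_moves", "payload": {"deltas": [{"rot": [0,0,-8],"slide": [0,0,0],"jaw": -1},{"rot": [0,0,-8],"slide": [0,0,0],"jaw": -1},{"rot": [0,0,0],"slide": [0,-4.2,0],"jaw": -1},{"rot": [0,0,0],"slide": [-0.1,-4.2,0],"jaw": -1},{"rot": [0,0,0],"slide": [-0.1,-4.2,0],"jaw": -1},{"rot": [0,0,0],"slide": [0,-4.2,0],"jaw": -1},{"rot": [0,0,0],"slide": [0,-4.2,0],"jaw": -1},{"rot": [0,0,0],"slide": [0,0,2],"jaw": -1},{"rot": [0,0,0],"slide": [0,0,2],"jaw": -1},{"rot": [0,0,0],"slide": [0,0,2],"jaw": -1}]}}

```text
t: 12.25
tcp_pos: [460.9, -109.1, 97.7]
ee_rot: [-0.002, 0.01, 1.0, 0.0]
contact_force: [1.0, -0.2, -0.4]
width: 19.9
grasp_force: 20.0
```

{"api": "apply_moves", "payload": {"deltas": [{"rot": [0,0,0],"slide": [0,0,2.5],"jaw": -1},{"rot": [0,0,0],"slide": [0,0,2.5],"jaw": -1},{"rot": [0,0,0],"slide": [0,0,2],"jaw": -1},{"rot": [0,0,0],"slide": [0,0,0],"jaw": -1},{"rot": [0,0,0],"slide": [0,0,0],"jaw": -1},{"rot": [0,0,0],"slide": [0,0,0],"jaw": -1}]}}

```text
t: 12.85
tcp_pos: [462.7, -108.9, 30.5]
ee_rot: [0.0, 0.009, 1.0, -0.0]
contact_force: [0.2, 0.2, 0.1]
width: 19.6
grasp_force: 20.0
```

Run:
```python
from h import *
s,d=snap('wrist','w7.png');print(s['tcp_pos'],s['width'],s['grasp_force'])
go(463,-110,16.5,89,s)
```

```text
[ 462.70380688 -108.86504514   30.47271626] 19.557377574998956 19.963795595467673
rot [-0.    0.02 -0.01] slide cm [-0.03 -0.11  1.4 ]
```

View pics/w7.png

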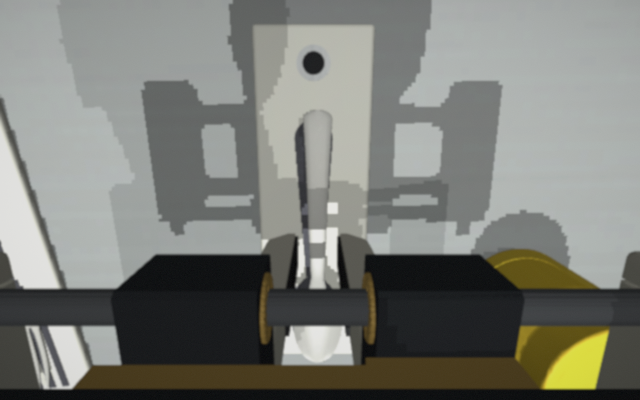

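Spoon hangs over its outline (spoon at x=317, board centre 314). Set down, release.

{"api": "apply_moves", "payload": {"deltas": [{"rot": [0,0,0],"slide": [0,-0.1,0.8],"jaw": -1},{"rot": [0,0,0],"slide": [0,0,0.6],"jaw": -1},{"rot": [0,0,0],"slide": [0,0,0],"jaw": -1},{"rot": [0,0,0],"slide": [0,0,0],"jaw": -0.1},{"rot": [0,0,0],"slide": [0,0,0],"jaw": -0.1},{"rot": [0,0,0],"slide": [0,0,0],"jaw": -0.1},{"rot": [0,0,0],"slide": [0,0,-2],"jaw": -0.1},{"rot": [0,0,0],"slide": [0,0,-4],"jaw": -0.1},{"rot": [0,0,0],"slide": [0,0,-4.5],"jaw": 1},{"rot": [0,0,0],"slide": [0,0,-4.5],"jaw": 1}]}}

```text
t: 13.9
tcp_pos: [462.0, -109.8, 167.8]
ee_rot: [-0.0, 0.009, 1.0, 0.0]
contact_force: [1.1, -0.3, -0.0]
width: 53.6
grasp_force: 0.0
```

{"api": "apply_moves", "payload": {"deltas": [{"rot": [0,0,0],"slide": [0,0,-4.5],"jaw": 1},{"rot": [0,0,0],"slide": [0,0,0],"jaw": 1},{"rot": [0,0,0],"slide": [0,0,0],"jaw": 1}]}}

```text
t: 14.2
tcp_pos: [462.7, -109.9, 212.1]
ee_rot: [0.001, 0.009, 1.0, -0.0]
contact_force: [-0.1, 0.6, 0.5]
width: 77.3
grasp_force: 0.0
```

Run:
```python
from h import *
go(642,-64,190,90);go(641,65,190,90)
```

```text
rot [-0.03  0.13 -1.01] slide cm [-17.93   4.59   2.21]
rot [-0.03  0.13 -1.01] slide cm [-17.83  17.49   2.21]
```

{"api": "apply_moves", "payload": {"deltas": [{"rot": [0,0,-1],"slide": [0,0,0],"jaw": 1},{"rot": [0,0,0],"slide": [-3.8,1.9,0],"jaw": 1},{"rot": [0,0,0],"slide": [-3.8,1.9,0],"jaw": 1},{"rot": [0,0,0],"slide": [-3.8,1.9,0],"jaw": 1},{"rot": [0,0,0],"slide": [-3.8,1.9,0],"jaw": 1},{"rot": [0,0,0],"slide": [-3.8,1.9,0],"jaw": 1},{"rot": [0,0,0],"slide": [-3.8,1.9,0],"jaw": 1},{"rot": [0,0,0],"slide": [0,0,0],"jaw": 1},{"rot": [0,0,0],"slide": [0,0,0],"jaw": 1},{"rot": [0,0,0],"slide": [0,0,0],"jaw": 1}]}}

```text
t: 15.2
tcp_pos: [689.1, 2.7, 209.5]
ee_rot: [-0.002, 0.001, 1.0, -0.001]
contact_force: [-0.5, -0.3, -0.4]
width: 93.4
grasp_force: 0.0
```

Run:
```python
from h import *
snap('top')
s,d=snap('wrist','w8.png');print(s['tcp_pos'],s['ee_rot'],get_state()['tcp_pos'])
```

```text
[689.25553683   2.46961878 210.32675077] [-1.27668951e-03  9.55884197e-04  9.99998545e-01 -6.04473896e-04] [689.49706737   2.56761156 210.95879901]
```

View pics/w8.png

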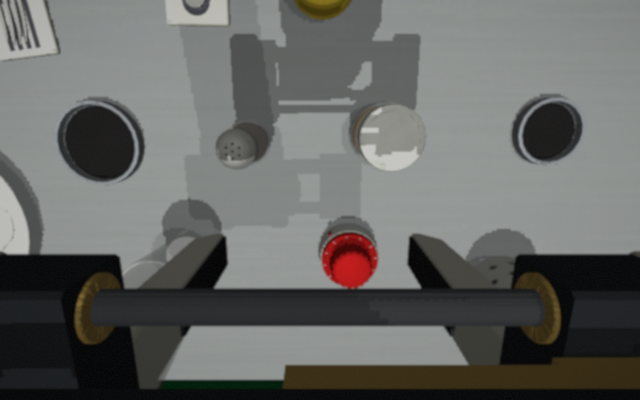

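Shows jar lid (391,137), shaker dome (237,148), wide collar (101,140), narrow collar (547,130). Ray these and compare with the top camera.

Run:
```python
from h import *
np.set_printoptions(precision=1,suppress=True)
s,d=snap('wrist');g=cv2.cvtColor(d['frame'],cv2.COLOR_BGR2GRAY)
print('jar',ray2plane(d,(391.5,137),75,s),d['z_map'][137,391],'shaker',ray2plane(d,(237,148),80,s))
for n,(x0,y0,x1,y1) in(('wide',(50,90,150,190)),('narrow',(505,85,590,170))):
    m=(g[y0:y1,x0:x1]<55).astype(np.uint8);c=max(cv2.findContours(m,0,1)[0],key=cv2.contourArea)[:,0]+[x0,y0]
    p=ray2plane(d,c,5,s)[:,:2].astype(np.float32);print(n,cv2.minEnclosingCircle(p))
go(641,65,130,90,s)
```

```text
jar [[641.1  64.4  75. ]] 290.84354 shaker [[649.4 -64.6  80. ]]
wide ((651.1925048828125, -228.65890502929688), 38.65133285522461)
narrow ((640.09765625, 243.66554260253906), 29.364322662353516)
rot [-0.1 -0.1 -0.1] slide cm [4.8 6.2 8.1]
```

{"api": "apply_moves", "payload": {"deltas": [{"rot": [0,0,0],"slide": [2.4,3.1,0],"jaw": 1},{"rot": [0,0,0],"slide": [2.4,3.1,0],"jaw": 1},{"rot": [0,0,0],"slide": [0,0,4],"jaw": 1},{"rot": [0,0,0],"slide": [0,0,4],"jaw": 1},{"rot": [0,0,0],"slide": [0,0,0],"jaw": 1},{"rot": [0,0,0],"slide": [0,0,0],"jaw": 1},{"rot": [0,0,0],"slide": [0,0,0],"jaw": 1}]}}

```text
t: 16.05
tcp_pos: [644.3, 65.6, 133.7]
ee_rot: [0.002, 0.001, 1.0, 0.0]
contact_force: [-0.0, -0.8, 0.3]
width: 93.1
grasp_force: 0.0
```

Run:
```python
from h import *
go(641.5,65,34,90)
```

```text
rot [ 0.02  0.26 -0.07] slide cm [ 0.28 -0.06  9.97]
```

{"api": "apply_moves", "payload": {"deltas": [{"rot": [0,0,0],"slide": [0.2,0,2.5],"jaw": 1},{"rot": [0,0,0],"slide": [0,0,2.5],"jaw": 1},{"rot": [0,0,0],"slide": [0,0,2.5],"jaw": 1},{"rot": [0,0,0],"slide": [0,0,2.5],"jaw": 1},{"rot": [0,0,0],"slide": [0,0,0],"jaw": 1},{"rot": [0,0,0],"slide": [0,0,0],"jaw": 0.25},{"rot": [0,0,0],"slide": [0,0,0],"jaw": 0.25},{"rot": [0,0,0],"slide": [0,0,0],"jaw": 0.25},{"rot": [0,0,0],"slide": [0,0,0],"jaw": 0.1},{"rot": [0,0,0],"slide": [0,0,0],"jaw": 0}], "force": 25}}

```text
t: 17.05
tcp_pos: [641.2, 65.9, 32.2]
ee_rot: [0.001, 0.0, 1.0, -0.0]
contact_force: [0.0, -0.2, 3.4]
width: 61.4
grasp_force: 25.0
```

{"api": "apply_moves", "payload": {"deltas": [{"rot": [0,0,0],"slide": [0,0,0],"jaw": -0.2},{"rot": [0,0,0],"slide": [0,0,-2],"jaw": -0.2},{"rot": [0,0,0],"slide": [0,0,-4],"jaw": -0.2},{"rot": [0,0,0],"slide": [0,0,-4],"jaw": -0.2},{"rot": [0,0,0],"slide": [0,0,-4],"jaw": -0.2},{"rot": [0,0,0],"slide": [0,0,0],"jaw": -0.2},{"rot": [0,0,0],"slide": [0,0,0],"jaw": -0.2}]}}

```text
t: 17.75
tcp_pos: [640.3, 66.2, 171.2]
ee_rot: [0.0, 0.0, 1.0, 0.0]
contact_force: [0.1, -0.6, -2.5]
width: 61.1
grasp_force: 25.0
```

Run:
```python
from h import *
s=get_state();print(s['grasp_force'])
go(652,-224.5,170,90,s);go(652,-224.5,40,90,s)
```

```text
24.99681623143374
rot [ 0.01  0.   -0.01] slide cm [ -1.17 -29.07   0.12]
rot [ 0.01  0.   -0.01] slide cm [ -1.17 -29.07  13.12]
```

{"api": "apply_moves", "payload": {"deltas": [{"rot": [0,0,0],"slide": [-0.1,-3.6,0],"jaw": -0.2},{"rot": [0,0,0],"slide": [-0.2,-3.6,0],"jaw": -0.2},{"rot": [0,0,0],"slide": [-0.1,-3.6,0],"jaw": -0.2},{"rot": [0,0,0],"slide": [-0.2,-3.6,0],"jaw": -0.2},{"rot": [0,0,0],"slide": [-0.1,-3.6,0],"jaw": -0.2},{"rot": [0,0,0],"slide": [-0.2,-3.6,0],"jaw": -0.2},{"rot": [0,0,0],"slide": [-0.1,-3.6,0],"jaw": -0.2},{"rot": [0,0,0],"slide": [-0.2,-3.8,0],"jaw": -0.2},{"rot": [0,0,0],"slide": [0,0,3],"jaw": -0.2},{"rot": [0,0,0],"slide": [0,0,3],"jaw": -0.2}]}}

```text
t: 18.75
tcp_pos: [650.7, -226.3, 108.0]
ee_rot: [-0.002, 0.002, 1.0, -0.0]
contact_force: [-0.0, 0.8, -2.4]
width: 61.3
grasp_force: 25.0
```

{"api": "apply_moves", "payload": {"deltas": [{"rot": [0,0,0],"slide": [0,0,2],"jaw": -0.2},{"rot": [0,0,0],"slide": [0,0,1],"jaw": -0.2},{"rot": [0,0,0],"slide": [0,0,0],"jaw": -0.2},{"rot": [0,0,0],"slide": [0,0,0],"jaw": -0.2},{"rot": [0,0,0],"slide": [0,0,0],"jaw": -0.2}]}}

```text
t: 19.25
tcp_pos: [653.4, -224.1, 82.4]
ee_rot: [0.001, 0.0, 1.0, -0.0]
contact_force: [-1.0, 0.5, -1.4]
width: 61.2
grasp_force: 25.0
```

Run:
```python
from h import *
s,d=snap('wrist','w9.png')
go(652,-224.5,37,90,s)
```

```text
rot [-0.05  0.13 -0.01] slide cm [ 0.14 -0.04  4.54]
```

View pics/w9.png

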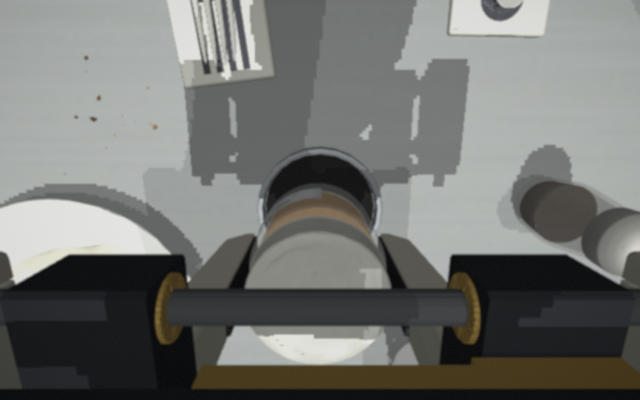

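Jar hangs centred (x≈318) over the wide collar (centre x≈320). Lower.

{"api": "apply_moves", "payload": {"deltas": [{"rot": [0,0,0],"slide": [0.1,0,1.5],"jaw": -0.2},{"rot": [0,0,0],"slide": [0,0,1.2],"jaw": -0.2},{"rot": [0,0,0],"slide": [0,0,0.8],"jaw": -0.2},{"rot": [0,0,0],"slide": [0,0,0.6],"jaw": -0.2},{"rot": [0,0,0],"slide": [0,0,0.4],"jaw": -0.2},{"rot": [0,0,0],"slide": [0,0,0],"jaw": -0.2},{"rot": [0,0,0],"slide": [0,0,0],"jaw": -0.2},{"rot": [0,0,0],"slide": [0,0,0],"jaw": -0.2}]}}

```text
t: 20.1
tcp_pos: [651.7, -224.0, 36.3]
ee_rot: [0.0, 0.0, 1.0, -0.0]
contact_force: [0.2, -0.6, -1.3]
width: 61.1
grasp_force: 25.0
```

Run:
```python
from h import *
s=get_state();print(s['contact_force'],s['grasp_force']);go(652,-224.5,36.5,90,s)
```

```text
[ 0.16113027 -0.63063    -1.26858393] 24.997910378351662
rot [-0.01  0.02 -0.02] slide cm [-0.03 -0.05 -0.02]
```

On the floor. Release, rise, and go over the shaker at (649,-64).

{"api": "apply_moves", "payload": {"deltas": [{"rot": [0,0,0],"slide": [0,0,0.05],"jaw": 0.5},{"rot": [0,0,0],"slide": [0,0,0],"jaw": 0.8},{"rot": [0,0,0],"slide": [0,0,0],"jaw": 0.9},{"rot": [0,0,0],"slide": [0,0,0],"jaw": 0.9},{"rot": [0,0,0],"slide": [0,0,-2],"jaw": 0.9},{"rot": [0,0,0],"slide": [0,0,-4],"jaw": 0.9},{"rot": [0,0,0],"slide": [0,0,-4],"jaw": 0.9},{"rot": [0,0,0],"slide": [0,0,-4],"jaw": 0.9},{"rot": [0,0,0],"slide": [0,0,0],"jaw": 0.9},{"rot": [0,0,0],"slide": [0,0,0],"jaw": 0.9}]}}

```text
t: 21.1
tcp_pos: [652.0, -224.1, 177.0]
ee_rot: [0.001, 0.0, 1.0, -0.0]
contact_force: [-0.6, 0.1, -0.5]
width: 88.0
grasp_force: 0.0
```

{"api": "apply_moves", "payload": {"deltas": [{"rot": [0,0,0],"slide": [0,4,0],"jaw": 0.9},{"rot": [0,0,0],"slide": [0.1,4,0],"jaw": 0.9},{"rot": [0,0,0],"slide": [0.2,4,0],"jaw": 0.9},{"rot": [0,0,0],"slide": [0,4,0],"jaw": 0.9},{"rot": [0,0,0],"slide": [0,0,0],"jaw": 0.9},{"rot": [0,0,0],"slide": [0,0,3],"jaw": 0.9},{"rot": [0,0,0],"slide": [0,0,1],"jaw": 0.9},{"rot": [0,0,0],"slide": [0,0,0],"jaw": 0.9},{"rot": [0,0,0],"slide": [0,0,0],"jaw": 0.9}]}}

```text
t: 22.0
tcp_pos: [648.4, -64.7, 135.3]
ee_rot: [-0.0, 0.001, 1.0, -0.0]
contact_force: [0.1, 0.6, 0.3]
width: 88.6
grasp_force: 0.0
```

Run:
```python
from h import *
go(649,-64,39,90)
```

```text
rot [-0.01 -0.06 -0.08] slide cm [-0.06  0.07  9.63]
```

{"api": "apply_moves", "payload": {"deltas": [{"rot": [0,0,0],"slide": [0,0.1,2.5],"jaw": 0.9},{"rot": [0,0,0],"slide": [0,0,2.5],"jaw": 0.9},{"rot": [0,0,0],"slide": [0,0,2.5],"jaw": 0.9},{"rot": [0,0,0],"slide": [0,0,2.1],"jaw": 0.9},{"rot": [0,0,0],"slide": [0,0,0],"jaw": 0.5},{"rot": [0,0,0],"slide": [0,0,0],"jaw": 0.2},{"rot": [0,0,0],"slide": [0,0,0],"jaw": 0.1},{"rot": [0,0,0],"slide": [0,0,0],"jaw": 0},{"rot": [0,0,0],"slide": [0,0,0],"jaw": -0.1},{"rot": [0,0,0],"slide": [0,0,0],"jaw": -0.3}], "force": 15}}

```text
t: 23.0
tcp_pos: [649.0, -63.2, 40.4]
ee_rot: [0.001, 0.0, 1.0, -0.0]
contact_force: [0.9, -1.0, 1.3]
width: 44.9
grasp_force: 0.9
```

{"api": "apply_moves", "payload": {"deltas": [{"rot": [0,0,0],"slide": [0,0,0],"jaw": -0.6},{"rot": [0,0,0],"slide": [0,0,0],"jaw": -0.6},{"rot": [0,0,0],"slide": [0,0,-2],"jaw": -0.6},{"rot": [0,0,0],"slide": [0,0,-4],"jaw": -0.6},{"rot": [0,0,0],"slide": [0,0,-4],"jaw": -0.6},{"rot": [0,0,0],"slide": [0,0,-3],"jaw": -0.6},{"rot": [0,0,0],"slide": [0,0,0],"jaw": -0.6},{"rot": [0,0,0],"slide": [0,0,0],"jaw": -0.6}]}}

```text
t: 23.8
tcp_pos: [648.1, -62.5, 169.3]
ee_rot: [-0.0, -0.0, 1.0, 0.0]
contact_force: [-1.8, 0.8, -2.1]
width: 41.0
grasp_force: 14.8
```

Run:
```python
from h import *
go(641,239.5,90,90)
```

```text
rot [ 0.03 -0.03  0.  ] slide cm [ 0.71 30.2   7.93]
```

{"api": "apply_moves", "payload": {"deltas": [{"rot": [0,0,0],"slide": [0.1,3.8,0],"jaw": -0.6},{"rot": [0,0,0],"slide": [0.1,3.8,0],"jaw": -0.6},{"rot": [0,0,0],"slide": [0.1,3.8,0],"jaw": -0.6},{"rot": [0,0,0],"slide": [0.1,3.8,0],"jaw": -0.6},{"rot": [0,0,0],"slide": [0.1,3.8,0],"jaw": -0.6},{"rot": [0,0,0],"slide": [0.1,3.8,0],"jaw": -0.6},{"rot": [0,0,0],"slide": [0.1,3.8,0],"jaw": -0.6},{"rot": [0,0,0],"slide": [0,3.6,0],"jaw": -0.6},{"rot": [0,0,0],"slide": [0,0,3],"jaw": -0.6},{"rot": [0,0,0],"slide": [0,0,3],"jaw": -0.6}]}}

```text
t: 24.8
tcp_pos: [639.8, 241.6, 106.8]
ee_rot: [-0.001, -0.002, 1.0, 0.0]
contact_force: [0.1, -0.7, -1.3]
width: 40.9
grasp_force: 14.8
```

{"api": "apply_moves", "payload": {"deltas": [{"rot": [0,0,0],"slide": [0,0,2],"jaw": -0.6},{"rot": [0,0,0],"slide": [0,0,0],"jaw": -0.6},{"rot": [0,0,0],"slide": [0,0,0],"jaw": -0.6},{"rot": [0,0,0],"slide": [0,0,0],"jaw": -0.6}]}}

```text
t: 25.2
tcp_pos: [642.2, 239.3, 90.3]
ee_rot: [0.001, 0.0, 1.0, 0.0]
contact_force: [0.3, 0.5, -0.8]
width: 40.8
grasp_force: 14.8
```

Run:
```python
from h import *
s,d=snap('wrist','w10.png')
go(641,239.5,43.5,90,s)
```

```text
rot [ 0.04  0.07 -0.02] slide cm [0.12 0.02 4.68]
```

View pics/w10.png

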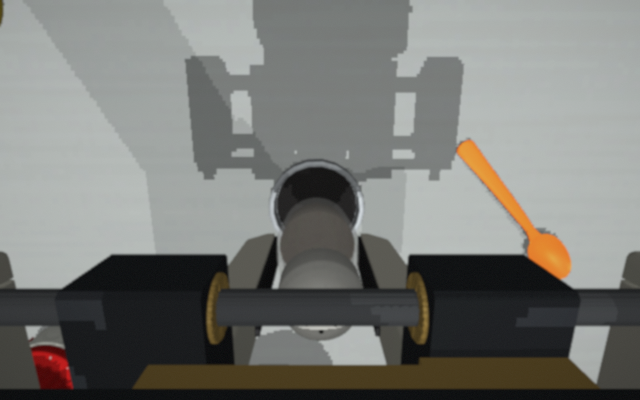

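Shaker is centred over the narrow collar (both at x≈317). Lower.

{"api": "apply_moves", "payload": {"deltas": [{"rot": [0,0,0],"slide": [0.1,0,1.5],"jaw": -0.6},{"rot": [0,0,0],"slide": [0,0,1.3],"jaw": -0.6},{"rot": [0,0,0],"slide": [0,0,0.9],"jaw": -0.6},{"rot": [0,0,0],"slide": [0,0,0.6],"jaw": -0.6},{"rot": [0,0,0],"slide": [0,0,0.3],"jaw": -0.6},{"rot": [0,0,0],"slide": [0,0,0],"jaw": -0.6},{"rot": [0,0,0],"slide": [0,0,0],"jaw": -0.6},{"rot": [0,0,0],"slide": [0,0,0],"jaw": -0.6}]}}

```text
t: 26.05
tcp_pos: [640.3, 238.8, 44.5]
ee_rot: [-0.0, 0.0, 1.0, -0.0]
contact_force: [-2.4, -1.7, 4.9]
width: 41.2
grasp_force: 15.2
```

Run:
```python
from h import *
s=get_state();print(s['contact_force'],s['grasp_force']);go(641,239.5,43,90,s)
```

```text
[-2.44178813 -1.67479902  4.92377014] 15.227168679186107
rot [-0.03 -0.05 -0.02] slide cm [-0.07  0.07  0.15]
```

Contact at 5 N: it is on the floor. Release and retreat.

{"api": "apply_moves", "payload": {"deltas": [{"rot": [0,0,0],"slide": [0,0,0],"jaw": 0},{"rot": [0,0,0],"slide": [0,0,0],"jaw": 0.4},{"rot": [0,0,0],"slide": [0,0,0],"jaw": 0.6},{"rot": [0,0,0],"slide": [0,0,0],"jaw": 0.6},{"rot": [0,0,0],"slide": [0,0,-2],"jaw": 0.6},{"rot": [0,0,0],"slide": [0,0,-4],"jaw": 0.6},{"rot": [0,0,0],"slide": [0,0,-4],"jaw": 0.6},{"rot": [0,0,0],"slide": [0,0,-4],"jaw": 0.6},{"rot": [0,0,0],"slide": [2,4,-1],"jaw": 0.6},{"rot": [0,0,0],"slide": [2,4,0],"jaw": 0.6}]}}

```text
t: 27.05
tcp_pos: [603.1, 318.7, 197.1]
ee_rot: [0.003, 0.003, 1.0, 0.001]
contact_force: [1.0, 1.1, -0.2]
width: 74.8
grasp_force: 0.0
```

{"api": "apply_moves", "payload": {"deltas": [{"rot": [0,0,0],"slide": [2,4,0],"jaw": 0.6},{"rot": [0,0,0],"slide": [2,4,0],"jaw": 0.6},{"rot": [0,0,0],"slide": [2,4,0],"jaw": 0.6},{"rot": [0,0,0],"slide": [2,4,0],"jaw": 0.6},{"rot": [0,0,0],"slide": [2,4,0],"jaw": 0.6},{"rot": [0,0,0],"slide": [2,4,0],"jaw": 0.6},{"rot": [0,0,0],"slide": [0,0,0],"jaw": 0.6},{"rot": [0,0,0],"slide": [0,0,0],"jaw": 0.6}]}}

```text
t: 27.85
tcp_pos: [479.2, 560.5, 192.8]
ee_rot: [-0.0, -0.002, 1.0, -0.0]
contact_force: [1.5, 0.0, -0.9]
width: 74.3
grasp_force: 0.0
```

Run:
```python
from h import *
np.set_printoptions(precision=1,suppress=True)
s,d=snap('top');im=d['frame'];cv2.imwrite('pics/f.png',cv2.resize(im[110:330,215:480],None,fx=2.7,fy=2.7,interpolation=cv2.INTER_CUBIC))
```

```text
(no output)
```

View pics/f.png

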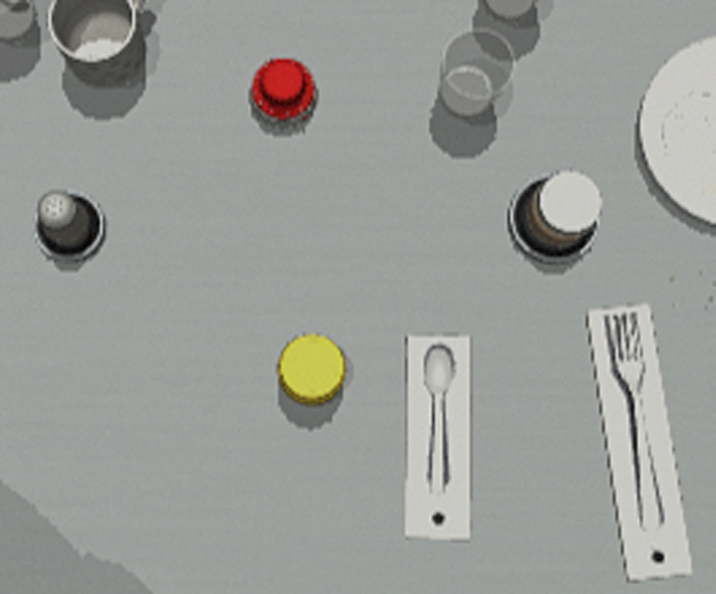

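Final view: jar in wide collar (570,205), shaker in narrow (57,210), spoon on its outline, fork possibly shifted a few mm right/back (dark outline visible at its left). Measure it once with numbers and one before/after composite.

Run:
```python
from h import *
np.set_printoptions(precision=1,suppress=True)
s,d=snap('top');im=d['frame'];o=cv2.imread('pics/top.png')
f=lambda a:cv2.resize(a[215:330,425:480],None,fx=5,fy=5,interpolation=cv2.INTER_CUBIC)
g=lambda a:cv2.resize(a[228:315,355:400],None,fx=5,fy=5,interpolation=cv2.INTER_CUBIC)
r=np.hstack([f(o),f(im)]);t=np.hstack([g(o),g(im)]);h=max(r.shape[0],t.shape[0])
p=lambda a:cv2.copyMakeBorder(a,0,h-a.shape[0],0,0,cv2.BORDER_CONSTANT)
c=np.hstack([p(r),p(t)]);k=min(800/c.shape[1],600/c.shape[0]);c=cv2.resize(c,None,fx=k,fy=k);cv2.imwrite('pics/f2.png',c);print(k,c.shape)
u=lambda x,y:(215+x/2.7,110+y/2.7)
print('jar',ray2plane(d,u(570.5,203),79),'shaker',ray2plane(d,u(57,209),88))
```

```text
0.8 (460, 800, 3)
jar [[ 648.5 -224.4   79. ]] shaker [[637.5 233.6  88. ]]
```

View pics/f2.png

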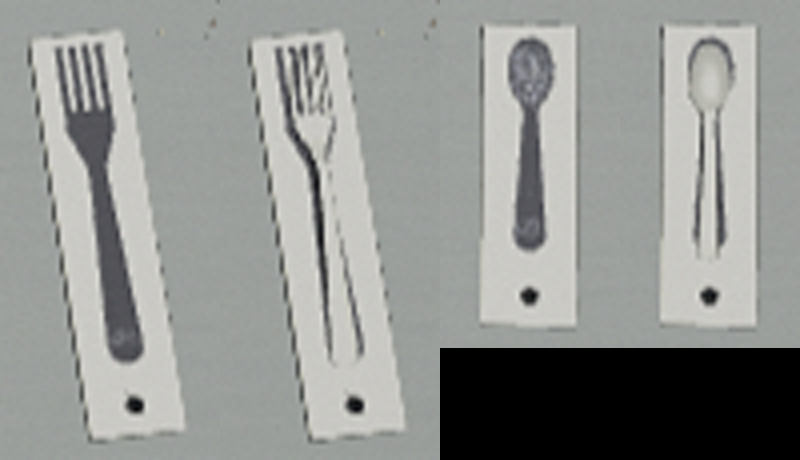

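Fork is within about 4 mm of its outline and the spoon within about 4 mm. The shaker reading (637.5, 233.6) was eyeballed, so I check it with the depth map.

Run:
```python
from h import *
np.set_printoptions(precision=1,suppress=True)
for cam in('top','scene'):
    s,d=snap(cam);Z=d['z_map'];v,u=np.mgrid[:400,:640]
    P=np.stack([(u-d['cx'])/d['fx']*Z,(v-d['cy'])/d['fy']*Z,Z],-1)-d['t'];P=P@np.array(d['R'])
    for n,c in(('shaker',(641,239.5)),('jar',(652,-224.5))):
        near=(np.hypot(P[...,0]-c[0],P[...,1]-c[1])<60)&(Z>0)
        for lo,hi in((2.5,6),(16,40),(40,65),(68,100)):
            q=P[near&(P[...,2]>lo)&(P[...,2]<hi)]
            if len(q)>5: print(cam,n,lo,len(q),q.mean(0),q.min(0)[:2],q.max(0),cv2.minEnclosingCircle(q[:,:2].astype(np.float32)))
```

```text
top shaker 2.5 106 [633.9 237.3   3.6] [594.  185.3] [696.2 291.    5.9] ((640.9159545898438, 242.3749237060547), 57.639591217041016)
top shaker 16 51 [625.8 229.4  29.2] [604.5 210.1] [657.8 270.2  39.7] ((635.4713134765625, 237.77940368652344), 33.21497344970703)
top shaker 40 78 [627.1 230.   51.2] [615.2 216.8] [652.2 253.6  64.7] ((635.1661376953125, 235.61595153808594), 20.375564575195312)
top shaker 68 168 [636.6 234.9  86.1] [621.9 219.8] [654.6 252.5  93.4] ((638.2591552734375, 236.1294403076172), 17.181642532348633)
top jar 2.5 99 [ 637.4 -214.9    3.8] [ 594.8 -280.4] [ 697.4 -177.9    6. ] ((649.06103515625, -226.78526306152344), 55.28920364379883)
top jar 16 62 [ 631.4 -209.4   27.1] [ 608.2 -259.2] [ 686.1 -192.8   39.4] ((648.8185424804688, -222.86416625976562), 41.417030334472656)
top jar 40 118 [ 636.4 -210.2   52.8] [ 619.2 -251.6] [ 677.4 -192.9   64.3] ((649.7396850585938, -223.47926330566406), 31.15871810913086)
top jar 68 422 [ 649.7 -223.2   76.4] [ 622.6 -251.3] [ 676.8 -196.    83. ] ((650.7935791015625, -223.28256225585938), 28.34744644165039)
scene shaker 2
[... 383 characters left out ...]
9883)
scene shaker 68 114 [638.8 227.2  82.4] [624.3 215.4] [658.  244.8  93.8] ((640.7549438476562, 231.9081573486328), 17.2755184173584)
scene jar 2.5 137 [ 638.4 -231.7    4.1] [ 604.9 -279. ] [ 703.1 -164.7    6. ] ((655.1417846679688, -222.52110290527344), 59.630638122558594)
scene jar 16 232 [ 639.9 -245.4   27.8] [ 617.8 -265.5] [ 688.3 -191.7   39.8] ((648.3220825195312, -227.8510284423828), 41.4262809753418)
scene jar 40 282 [ 639.8 -243.6   53. ] [ 620.7 -258.8] [ 678.7 -203.6   64.9] ((650.5546264648438, -228.8764190673828), 30.48749542236328)
scene jar 68 422 [ 650.  -229.7   77.3] [ 624.1 -254. ] [ 680.3 -198.2   82.1] ((652.4266357421875, -226.91592407226562), 30.2479305267334)
```

```bash
python3 -c "
from rig import ticket;print(ticket.job_done())"
```

```text
the job is handed in; nothing more can be done
None
```

I handed the job in: the jar is in the wide collar, the shaker in the narrow one, and the fork and teaspoon are each on their own outline, head on head. My last measurements put each within about 5 mm of centre; the hand-in gave no verdict, and I never moved the glass or the timer.

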